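# Put the washed bakery pieces away

### The arm

A 7-joint arm with a two-finger parallel gripper is mounted at the origin on the work surface. World frame = base frame: x ahead of the robot, y to its left, z up, the work surface at z = 0. Lengths are in m, angles in degrees, forces in N, time in s.
With the tool pointing down it reaches from about 0.35 to 0.775 m from the base axis. Payload 3.1 kg.
Tool frame: the origin (TCP) lies on the centre line of the jaws, within the pads' length; the fingertips stand 17 mm ahead of it and the grasp point (between the pads) lies 2 mm behind it (robot.tip_reach is the distance from the TCP to the fingertips, in m); z points along the fingers, y is the line along which they close (so a half turn about z gives the same grasp; the last joint's range is limited). The gripper opens to 85 mm and grips with 20 to 120 N. Pads are 22 mm wide; open, the fingers measure 114 mm over their backs; the gripper's body (76 mm by 85 mm) begins 54 mm behind the grasp point. The pads swing forward as they close: fully open they stand 13 mm farther back than shut.
Start: joints at [-73.379, 17.813, 0.802, 86.603, -0.252, 75.585, -1.558], TCP at [0.179, 0.52, 0.248] pointing down, gripper open.
Joint ranges: [-154.91, 154.91], [-16.99, 109.72], [-72.82, 74.43], [7.12, 147.25], [-82.49, 262.49], [11.32, 116.49], [-174.64, 174.64]. Speed limits (degrees/s): [159.86, 159.86, 180, 180, 180, 180, 180].

### API

Orientations are given as [roll, pitch, yaw] about the fixed x, y, z axes, in that order (R = Rz(yaw) Ry(pitch) Rx(roll)).
In Python, from station import robot, fingers, vision, workorder, recognise gives the robot as it stands. Calls block until the motion is done:
- robot.move_to(position, orientation): joint-space move of the TCP to a pose.
- robot.line_to(position, orientation=None, velocity=0.15, f_stop=None): straight line of the TCP; orientation=None keeps the orientation; velocity is the mean speed in m/s. With f_stop (N) it stops when the force on the tool has changed by that much, and returns True; else False.
- robot.move_j(angles): joint-space move.
- fingers.gripper_to(opening, force=None): opening from 0.0 (shut) to 1.0 (fully open); force is the grip in N (None keeps the last); returns when the fingers have stopped.
- robot.pause(seconds).
- robot.inverse_kinematics(position, orientation): joint angles nearest the present ones, or None.
- vision.grab_frame(name): name is "scene" or "top"; returns the picture (480x640x3 uint8, red, green, blue); there is no depth.
- vision.calibration(name): a dict with "mtx" (3x3 intrinsics, pixels), "k1" (the pictures are not rectified: a ray, as slopes to the right and down, at radius r is drawn at 1 + k1 r^2 times it, then the intrinsics apply), "extrinsics" (4x4, takes a point from world to camera coordinates). Camera axes: x right, y up, looking along -z (the intrinsics and any distortion apply to the point x, -y, -z); pixel columns grow to the right and rows downward; lengths in m; the calibration is good to about 2 mm. A picture is of the moment at which its call begins. calibration takes no time and is no camera call.
A pose or a line that the arm cannot do raises robot.PlanningError and nothing moves.
- workorder.close_job(): hands the job in; it is judged then, once.
Trained networks look in the newest picture that a camera, given by its name, has taken for a name from the list of things; names that differ only in an ending like _2 or _b are one class to them, and where a whole thing is asked for, a point or a joint stands for the part that bears it (a point fixed in the world has none). Each returns a list of dicts, best first, with "p" (0 to 1); they miss things now and then, are a little off and sometimes report something else, mostly with a low value. They report only what shows in the picture. A call takes as long as a camera call.
- recognise(label, camera): "rect" ([centre column, centre row, width, height] in pixels, round what is visible of it).
Readings, each from a call of its own:
- robot.current_time_s(): time.
- robot.current_joint_positions(): joint angles.
- robot.current_dq(): joint speeds.
- robot.current_joint_torque(): joint torques, N m.
- robot.current_tool_pos(): TCP position.
- robot.current_eef_rot(): TCP orientation.
- robot.current_contact_force(): force on the tool from outside, world axes, zero at the start.
- robot.current_torque(): the same for the moment, N m.
- robot.current_finger_gap(): opening from 0.0 (shut) to 1.0 (fully open).
- robot.current_gripper_force(): force on a finger pad.
Only numpy, scipy, OpenCV 4.12 (cv2) and the standard library are available. Lean on these libraries where they do the work, as an engineer would, in place of code of your own. Each camera call takes 0.05 s, during which the arm holds its last target. There are 200 camera calls.

### The job

Put the five washed pieces away in the steel pans, each with its own kind: the ring cutter in the pan with the cutters and the piping nozzle in the pan with the nozzles, both standing upright on the pan floor. The three extruder parts go in the pan with the extruder screw as one pile, heaviest lowest and centred on one another: steel clamp nut on the pan floor, brass die on the nut, white plastic spacer on the die. Set every piece down rather than dropping it, and leave the bottle and the timer where they are.

Things in the scene. Friction and masses are not known exactly. Their poses are not given: they have to be found in the camera images.
- nut_mid (a point): Clamp nut of the dough extruder: thick plain steel ring with dark grip flutes around it, outside diameter 62 mm, bore 38 mm, 36 mm high, about 0.53 kg (the heaviest), lying flat on the worktop. The point is its centre, half-way up (18 mm above its underside); z is its axis, up.
- die_mid (a point): Extruder die: solid brass disc, diameter 54 mm, 20 mm thick, with nine small dark holes in its upper face, about 0.38 kg, lying flat. The point is its centre, half-way up (10 mm above its underside); z is its axis, up.
- spacer_mid (a point): Extruder spacer: white plastic ring, outside diameter 44 mm, bore 18 mm, 14 mm thick, about 0.03 kg (the lightest of the extruder parts), lying flat. The point is its centre, half-way up (7 mm above its underside); z is its axis, up.
- cutter_mid (a point): Round pastry cutter: thin tin ring open at both ends, outside diameter 56 mm (58 mm over the rolled rim at its top), wall 2.5 mm, 40 mm high, about 0.05 kg, standing on its edge circle with the axis upright. The point is its centre, half-way up (20 mm above its underside); z is its axis, up.
- nozzle_mid (a point): Large piping nozzle of bare metal, standing on its wide end: a collar 34 mm in diameter and 14 mm high, from which it tapers to 20 mm diameter at the top, 50 mm high in all, about 0.03 kg. The point is on its axis, half-way up (25 mm above its underside); z is its axis, up.
- cutter_pan: Steel pan, 162 mm (x) by 176 mm (y) outside, 45 mm high, walls and floor 3 mm thick, with a 6 mm wide turned-out rim. Fixed to the worktop. Origin: centre of its underside, on the worktop; z up, long side along y. It is known by what already lies along its +y end, fixed there: two smaller round cutters, 40 mm and 32 mm in diameter and 36 mm high. The floor from y = -85 mm to y = +38 mm is free.
- nozzle_pan: Steel pan, 162 mm (x) by 176 mm (y) outside, 45 mm high, walls and floor 3 mm thick, with a 6 mm wide turned-out rim. Fixed to the worktop. Origin: centre of its underside, on the worktop; z up, long side along y. It is known by what already lies along its +y end, fixed there: three smaller piping nozzles standing in a row, up to 46 mm high. The floor from y = -85 mm to y = +45 mm is free.
- extruder_pan: Steel pan, 162 mm (x) by 176 mm (y) outside, 45 mm high, walls and floor 3 mm thick, with a 6 mm wide turned-out rim. Fixed to the worktop. Origin: centre of its underside, on the worktop; z up, long side along y. It is known by what already lies along its +y end, fixed there: the extruder's screw, a steel shaft with a spiral flight, 36 mm in diameter and 134 mm long, lying along x. The floor from y = -85 mm to y = +38 mm is free.
- bottle: Bystander: clear plastic bottle with a white cap, 58 mm in diameter, 170 mm high, standing to the robot's left of the pans. Origin: centre of its underside. Not to be disturbed.
- timer: Bystander: white kitchen timer, 35 by 75 mm and 65 mm high, standing to the robot's right of the pans. Origin: centre of its underside. Not to be disturbed.

How it is judged:
By the outcome, as a careful person would: the job done as asked, in the order asked, and still so for the second after the job is handed in, with the robot touching nothing.
It also fails if it takes over 125 s, if anything falls off the work surface, if the arm or the gripper's body presses on something with over 40 N, if the wrist force passes 120 N, or if a joint passes its speed limit or range.

## Working session

There is one attempt and no reset: what is moved stays moved. The work goes in short steps, each a Python script; the robot and the scene stay as the last script left them, time stands still between calls to the robot, and variables do not carry over. Pictures are saved under pics/ and viewed, at most 14 in all, crops included, and the job is handed in when it is done.

```bash
mkdir -p pics; ls
python3 - <<'E'
from station import robot, fingers, vision, workorder, recognise
import cv2
for n in ("scene","top"):
    im=vision.grab_frame(n); cv2.imwrite(f"pics/{n}0.png",im[:,:,::-1])
    c=vision.calibration(n); print(n,c)
    for l in "nut_mid die_mid spacer_mid cutter_mid nozzle_mid cutter_pan nozzle_pan extruder_pan bottle timer".split():
        print(l,[(round(d["p"],2),[round(float(v),1) for v in d["rect"]]) for d in recognise(l,n)][:3])
print(robot.current_time_s(), robot.current_eef_rot(), robot.tip_reach)
E
```

```text
pics
scene {'mtx': array([[498.33297027,   0.        , 324.97121899],
       [  0.        , 498.33297027, 244.77651778],
       [  0.        ,   0.        ,   1.        ]]), 'k1': -0.014517045121927372, 'extrinsics': array([[ 0.8721022 ,  0.4893161 ,  0.00274166, -0.4501583 ],
       [-0.40481746,  0.71833111,  0.56579435,  0.16498561],
       [ 0.27488286, -0.49454036,  0.82454184, -1.37639849],
       [ 0.        ,  0.        ,  0.        ,  1.        ]])}
nut_mid [(0.67, [197.3, 331.3, 31.4, 35.6])]
die_mid [(0.61, [248.9, 291.0, 23.7, 25.6])]
spacer_mid [(0.79, [293.9, 246.8, 16.5, 16.2])]
cutter_mid [(0.59, [317.5, 193.2, 18.6, 24.1])]
nozzle_mid [(0.61, [333.2, 151.9, 10.7, 13.2])]
cutter_pan [(0.9, [301.5, 352.7, 108.8, 105.4])]
nozzle_pan [(0.58, [400.6, 207.2, 87.8, 79.6])]
extruder_pan [(0.88, [378.0, 279.3, 96.0, 91.8])]
bottle [(0.9, [426.6, 137.4, 26.0, 58.0])]
timer [(0.65, [248.6, 459.4, 35.0, 41.3])]
top {'mtx': array([[554.1616098 ,   0.        , 310.40539965],
       [  0.        , 554.1616098 , 235.10498291],
       [  0.        ,   0.        ,   1.        ]]), 'k1
[... 178 characters left out ...]
1, -0.00435139,  0.99478555, -1.45868552],
       [ 0.        ,  0.        ,  0.        ,  1.        ]])}
nut_mid [(0.54, [432.8, 289.7, 23.8, 25.8])]
die_mid [(0.73, [379.0, 277.6, 22.6, 17.6])]
spacer_mid [(0.57, [316.6, 270.2, 17.9, 15.9])]
cutter_mid [(0.72, [312.6, 183.9, 75.1, 73.1]), (0.47, [253.6, 282.3, 24.5, 19.8])]
nozzle_mid [(0.46, [200.1, 295.5, 11.7, 15.7])]
cutter_pan [(0.9, [403.7, 200.3, 81.6, 73.5])]
nozzle_pan [(0.71, [225.9, 204.3, 70.6, 69.0]), (0.41, [381.9, 277.2, 20.5, 21.8])]
extruder_pan [(0.72, [312.9, 185.1, 75.1, 71.4])]
bottle [(0.58, [149.7, 211.2, 34.0, 25.9])]
timer [(0.95, [494.7, 192.5, 34.4, 14.2])]
1.1 [1.79996506e+02 2.11743641e-03 1.60993079e+02] 0.017
```

Run:
```python
import cv2
a=cv2.imread("pics/top0.png")[140:330,130:530]; cv2.imwrite("pics/top0c.png",cv2.resize(a,None,fx=2,fy=2,interpolation=cv2.INTER_CUBIC))
a=cv2.imread("pics/scene0.png")[90:490,170:490]; cv2.imwrite("pics/scene0c.png",cv2.resize(a,None,fx=1.5,fy=1.5,interpolation=cv2.INTER_CUBIC))
```

```text
(no output)
```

View pics/top0c.png

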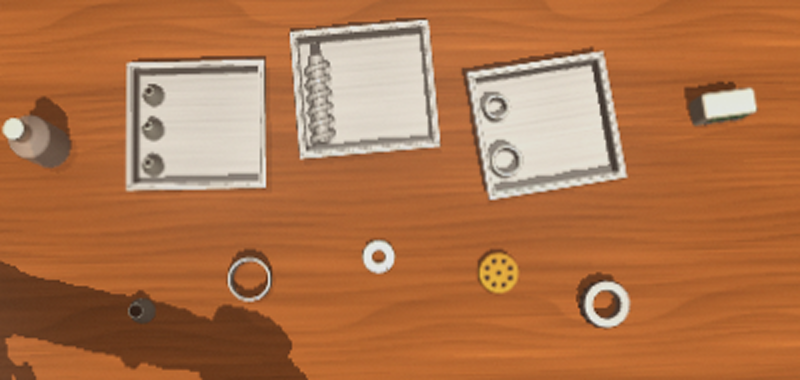

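View pics/scene0c.png

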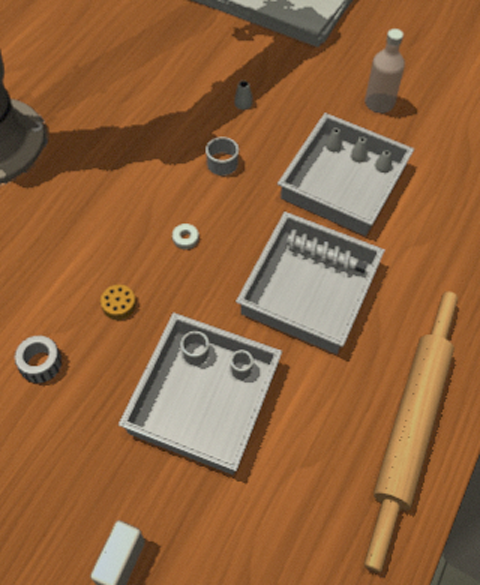

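The networks agree with the pictures: nozzle, cutter, spacer, die and nut run left to right in the top view (px 198, 255, 319, 379 and 433). The nozzle, extruder and cutter pans run left to right above them. Next I compute positions from silhouettes in both cameras.

```bash
cat > h.py <<'E'
from station import robot, fingers, vision, workorder, recognise
import numpy as np, cv2
from scipy.optimize import least_squares
def project(P,n):
    c=vision.calibration(n); P=np.atleast_2d(P); q=P@c["extrinsics"][:3,:3].T+c["extrinsics"][:3,3]
    s=np.c_[q[:,0],-q[:,1]]/-q[:,2:]; s=s*(1+c["k1"]*(s**2).sum(1,keepdims=True))
    return s*c["mtx"][0,0]+c["mtx"][:2,2]
def unproject(uv,z,n):
    return least_squares(lambda p:(project([[p[0],p[1],z]],n)[0]-uv),[.5,0],x_scale=.1).x
A=np.linspace(0,2*np.pi,60,endpoint=False)
def prof(p,pr):  # pr: list of (radius, z)
    return np.vstack([np.c_[p[0]+r*np.cos(A),p[1]+r*np.sin(A),0*A+z] for r,z in pr])
def hull_c(p,pr,n):
    h=cv2.convexHull(project(prof(p,pr),n).astype(np.float32)); m=cv2.moments(h); return np.array([m["m10"],m["m01"]])/m["m00"],h
PR=dict(nut=[(.031,0),(.031,.036)],die=[(.027,0),(.027,.02)],spacer=[(.022,0),(.022,.014)],cutter=[(.028,0),(.029,.04)],nozzle=[(.017,0),(.017,.014),(.010,.05)])
def lift(pr,dz): return [(r,z+dz) for r,z in pr]
E
cat > loc.py <<'E'
from h import *
U=dict(nut=(433,292),die=(379,276),spacer=(319.2,268.5),cutter=(255,279.5),nozzle=(198,295.5))
ims={n:cv2.imread(f"pics/{n}0.png").astype(float) for n in("top","scene")}
for k,uv in U.items():
    pr=PR[k]; p0=unproject(uv,pr[-1][1],"top"); out=[]
    for n in ims:
        _,h=hull_c(p0,pr,n); x,y,w,hh=cv2.boundingRect(h); g=5
        roi=ims[n][y-g:y+hh+g,x-g:x+w+g]; b,gr,r=roi[...,0],roi[...,1],roi[...,2]
        m=((b/(r+1)>.5) if k!="die" else (gr/(r+1)>.58)).astype(np.uint8)
        cs,_=cv2.findContours(m,cv2.RETR_EXTERNAL,cv2.CHAIN_APPROX_NONE); c=max(cs,key=len)
        hm=cv2.fillConvexPoly(np.zeros(m.shape,np.uint8),cv2.convexHull(c),1)
        cen=np.argwhere(hm).mean(0)[::-1]+[x-g,y-g]
        q=least_squares(lambda p:hull_c(p,pr,n)[0]-cen,p0,x_scale=.1,diff_step=1e-3).x
        out.append(q); print(k,n,"area",hm.sum(),round(cv2.contourArea(h)),q.round(4))
    print(k,p0.round(4),"mean",np.mean(out,0).round(4))
for k,cs in dict(nozzle_pan=[(126,62),(265,59),(266,188),(127,190)],extruder_pan=[(290,30),(427,19),(440,147),(302,158)],cutter_pan=[(465,70),(602,52),(627,177),(491,198)]).items():
    c=np.array([unproject(np.array(u)/2+[130,140],.045,"top") for u in cs])
    d=(c[0]+c[3]-c[1]-c[2]); print(k,c.mean(0).round(4),"yaw",np.degrees(np.arctan2(-d[0],d[1])).round(1),np.linalg.norm(d)/2, "scene uv",project(np.r_[c.mean(0),.045],"scene"))
for l,uv,z in(("bottle",(137,204),.17),("timer",(494.5,191.5),.065)): print(l,unproject(uv,z,"top"))
E
python3 loc.py
```

```text
nut top area 482 476 [ 0.359  -0.3083]
nut scene area 803 777 [ 0.3546 -0.3057]
nut [ 0.358 -0.307] mean [ 0.3568 -0.307 ]
die top area 361 331 [ 0.4049 -0.1661]
die scene area 1225 460 [ 0.4034 -0.1652]
die [ 0.4045 -0.1658] mean [ 0.4041 -0.1657]
spacer top area 229 212 [ 0.4304 -0.0053]
spacer scene area 265 255 [ 0.4264 -0.0026]
spacer [ 0.4285 -0.0061] mean [ 0.4284 -0.0039]
cutter top area 407 391 [0.403  0.1672]
cutter scene area 505 482 [0.3987 0.1702]
cutter [0.4018 0.1644] mean [0.4009 0.1687]
nozzle top area 138 136 [0.3632 0.317 ]
nozzle scene area 202 184 [0.359  0.3204]
nozzle [0.3619 0.315 ] mean [0.3611 0.3187]
nozzle_pan [0.6096 0.2348] yaw -0.4 0.18785800021168805 scene uv [[400.96911423 201.3125247 ]]
extruder_pan [0.6535 0.0074] yaw 3.4 0.1847612462936557 scene uv [[377.87202828 274.22916882]]
cutter_pan [ 0.6    -0.2348] yaw 7.1 0.18681193584238096 scene uv [[305.37356672 348.84832415]]
bottle [0.59009585 0.44376209]
timer [ 0.62082284 -0.48034072]
```

```bash
cat >> h.py <<'E'
ZT=.15
def pick(p,zg,force,squeeze=False,psi=90):
    def down(ps):
        robot.move_to([*p,max(ZT,0)],[180,0,ps]); robot.line_to([*p,zg+.004],velocity=.2); robot.line_to([*p,zg],velocity=.04)
    if squeeze:
        robot.move_to([*p,ZT],[180,0,psi+90]); fingers.gripper_to(1.0)
        robot.line_to([*p,zg],velocity=.15); fingers.gripper_to(0.,20); fingers.gripper_to(1.0)
        robot.line_to([*p,.09],velocity=.25); robot.move_to([*p,.09],[180,0,psi])
    else:
        robot.move_to([*p,ZT],[180,0,psi]); fingers.gripper_to(1.0)
    hit=robot.line_to([*p,zg],velocity=.15,f_stop=15)
    fingers.gripper_to(0.,force); robot.pause(.1)
    print("picked hit",hit,"gap",round(robot.current_finger_gap()*85,1),"F",robot.current_gripper_force(),"t",robot.current_time_s())
    robot.line_to([*p,ZT],velocity=.2)
def place(q,zg,dz,psi,up=None):
    up=up or ZT
    robot.move_to([*q,up],[180,0,psi]); robot.line_to([*q,zg+dz+.012],velocity=.2); robot.pause(.25)
    hit=robot.line_to([*q,zg+dz-.005],velocity=.025,f_stop=2.5)
    t=robot.current_tool_pos(); print("place hit",hit,"tcp",np.round(t,4),"expected z",zg+dz,"F",np.round(robot.current_contact_force(),1))
    robot.pause(.1)
    fingers.gripper_to(1.0); robot.line_to([*q,up],velocity=.2)
    print("gap",robot.current_finger_gap(),"t",robot.current_time_s())
def pl(c,yaw,l):
    a=np.radians(yaw); return np.array(c)+[[np.cos(a),-np.sin(a)],[np.sin(a),np.cos(a)]]@np.array(l)
CP=((.600,-.2348),7.1); NP=((.6096,.2348),-.4); EP=((.6535,.0074),3.4)
E
python3 - <<'E'
from h import *
pick([.4009,.1687],.024,20)
place(pl(*CP,[0,-.025]),.024,.003,97)
E
```

```text
picked hit False gap 55.8 F 20.679769534617662 t 4.3667
place hit True tcp [ 0.603  -0.2596  0.028 ] expected z 0.027 F [0.5 1.3 4.2]
gap 0.9997025447012091 t 9.6
```

```bash
python3 - <<'E'
from h import *
pick([.3611,.3187],.020,20)
place(pl(*NP,[0,-.025]),.020,.003,90)
pick([.3568,-.307],.021,60,True)
E
python3 - <<'E'
from h import *
im=vision.grab_frame("scene"); cv2.imwrite("pics/s1.png",cv2.resize(im[90:490,170:490,::-1],None,fx=1.5,fy=1.5))
E
```

```text
picked hit False gap 32.7 F 19.93678111815825 t 13.7
place hit True tcp [0.6094 0.2098 0.0234] expected z 0.023 F [0.9 0.  2.8]
gap 0.9999921023642724 t 18.475
picked hit False gap 60.7 F 63.50001733750105 t 25.275
```

View pics/s1.png

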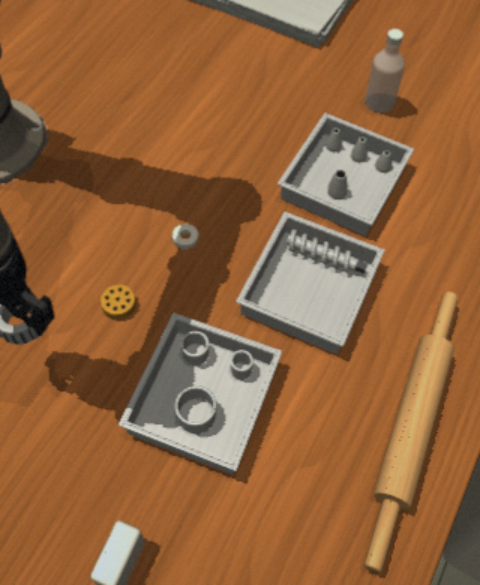

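The cutter (crop px 197,410) and the nozzle (338,184) are standing in their pans, and the nut is in the gripper. Next: place the nut, then the die.

```bash
python3 - <<'E'
from h import *
Q=pl(*EP,[0,-.025])
place(Q,.021,.003,93.4)
pick([.4041,-.1657],.018,50,True)
E
python3 - <<'E'
from h import *
im=vision.grab_frame("scene"); cv2.imwrite("pics/s2.png",cv2.resize(im[200:400,170:450,::-1],None,fx=2.5,fy=2.5))
E
```

```text
place hit True tcp [ 0.655  -0.0175  0.0258] expected z 0.024 F [-0.8  0.7  5. ]
gap 1.0040170863172702 t 30.35
picked hit False gap 52.2 F 51.009315848350525 t 36.6417
```

View pics/s2.png

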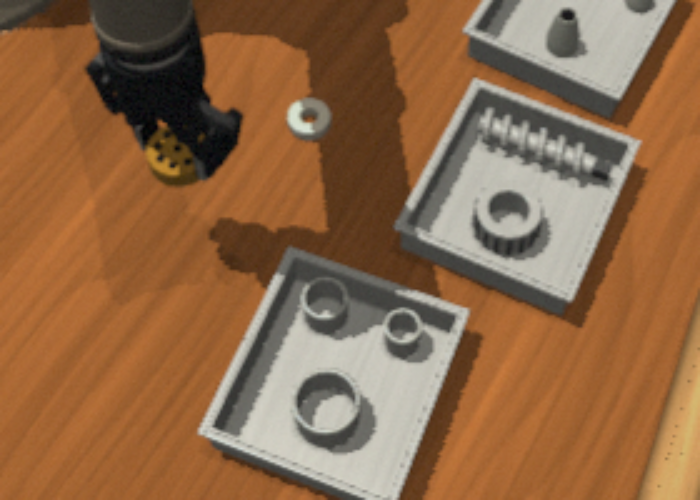

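The nut stands on the extruder pan floor (crop px 508,220) and the die is held level. I place the die on the nut, then pick up the spacer.

```bash
python3 - <<'E'
from h import *
Q=pl(*EP,[0,-.025])
place(Q,.018,.039,93.4)
pick([.4284,-.0039],.018,22,True)
E
python3 - <<'E'
from h import *
im=vision.grab_frame("scene"); a=im[200:340,250:450,::-1]; b=vision.grab_frame("top")[140:280,230:430,::-1]
cv2.imwrite("pics/s3.png",cv2.resize(np.hstack([a,b]),None,fx=2,fy=2,interpolation=cv2.INTER_CUBIC))
E
```

```text
place hit True tcp [ 0.655  -0.0175  0.0582] expected z 0.056999999999999995 F [-0.4  0.8  5.6]
gap 1.0016135727649613 t 41.075
picked hit False gap 42.0 F 22.323744809255004 t 47.2667
```

View pics/s3.png

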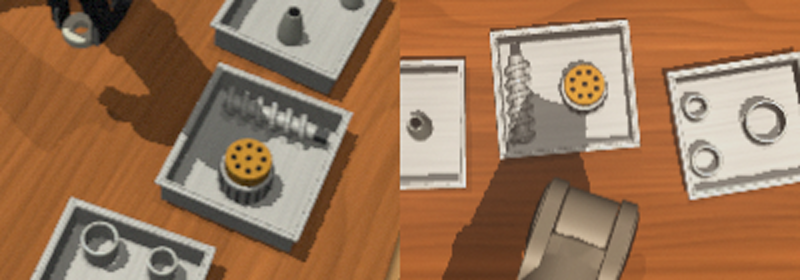

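Run:
```python
from h import *
t=[]
for n,(x0,y0) in dict(scene=(320,240),top=(490,150)).items():
    im=vision.grab_frame(n).astype(float)
    Q=np.array([.655,-.0175]); pr=lift(PR["die"],.039); _,h=hull_c(Q,pr,n)
    x,y,w,hh=cv2.boundingRect(h); g=6; r=im[y-g:y+hh+g,x-g:x+w+g]
    m=(r[...,2]/(r[...,0]+1)<.6)&(r[...,0]>60); m=m.astype(np.uint8)
    c=max(cv2.findContours(m,0,1)[0],key=cv2.contourArea); hm=cv2.fillConvexPoly(m*0,cv2.convexHull(c),1)
    cen=np.argwhere(hm).mean(0)[::-1]+[x-g,y-g]
    q=least_squares(lambda p:hull_c(p,pr,n)[0]-cen,Q,x_scale=.1,diff_step=1e-3).x
    print(n,hm.sum(),cv2.contourArea(h),q.round(4))
    S=10; g=14; x0,y0=x-g,y-g; crop=cv2.resize(im[y0:y0+hh+2*g,x0:x0+w+2*g,::-1].astype(np.uint8),None,fx=S,fy=S,interpolation=cv2.INTER_CUBIC)
    for pz,col in (((.027,.059),(255,0,0)),((.031,.039),(0,255,0)),((.031,.003),(0,0,255))):
        u=((project(prof(q,[pz]),n)-[x0,y0]+.5)*S).astype(np.int32); cv2.polylines(crop,[u],True,col,1)
    t.append(cv2.resize(crop,(400,400)))
cv2.imwrite("pics/s4.png",np.hstack(t))
```

```text
scene 458 478.0443265042268 [ 0.6532 -0.0148]
top 339 345.0338164102286 [ 0.6576 -0.0177]
```

View pics/s4.png

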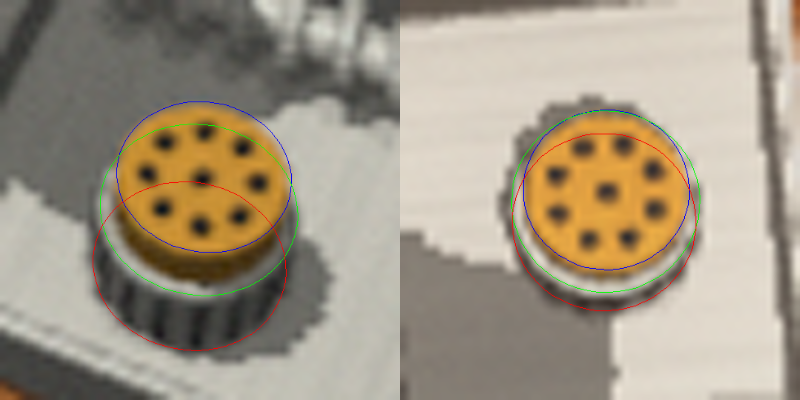

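The overlay puts the die centred on the nut to within about 1 mm in both views. I place the spacer at the same point.

Run:
```python
from h import *
Q=pl(*EP,[0,-.025])
place(Q,.018,.059,93.4)
robot.move_to([.42,-.02,.3],[180,0,90])
t=[]
a=vision.grab_frame("scene")[170:370,270:470,::-1]; b=vision.grab_frame("top")[140:240,300:400,::-1]
cv2.imwrite("pics/s5.png",np.hstack([cv2.resize(a,(400,400),interpolation=2),cv2.resize(b,(400,400),interpolation=2)]))
```

```text
place hit True tcp [ 0.655  -0.0176  0.0776] expected z 0.077 F [0.1 0.1 3.8]
gap 1.00209961287359 t 51.5083
```

View pics/s5.png

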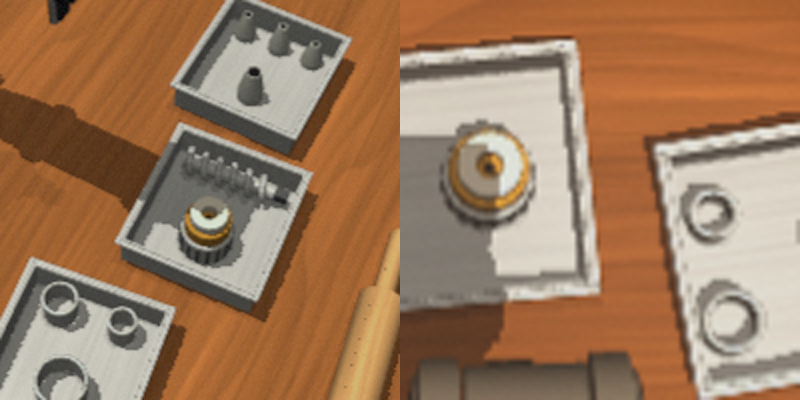

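The spacer sits centred on the die (px 489,165 right, 209,213 left), so the pile is complete and upright and the gripper is clear.

```bash
python3 -c "
from h import *
robot.pause(.3); print(workorder.close_job(), robot.current_time_s())"
```

```text
the job is handed in; nothing more can be done
the job is handed in; nothing more can be done
```

The job is handed in at about 52 s: the cutter and nozzle stand upright in their own pans, the nut, die and spacer are piled in the extruder pan with the die within about 1 mm of the nut's centre and the spacer looking centred, and the bottle and timer were not touched.

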